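# Lay four resin test prints in their curing trays

## Task

Put each of the four pale resin prints into the low tray that has its outline: the thick round drum into the large round tray, the slim column into the small round tray, the lattice brick into the oblong tray and the T-shaped print into the T-shaped tray. Each print must end standing upright as it does now and lying flat on its tray's floor inside the rim, roughly in the middle. Leave the small amber bottle and the dark knobbly ball where they stand.

Things in the scene. Friction and masses are not known exactly. Their poses are not given: they have to be found in the camera images.
- drum: Loose print of pale off-white resin: thick round upright cylinder, diameter 46 mm, height 44 mm, 50 to 80 g, with a darker disc on top. Origin: centre of its underside, z up. Belongs in drum_tray.
- column: Loose print of pale off-white resin: slim round upright cylinder, diameter 26 mm, height 52 mm, 24 to 40 g. Origin: centre of its underside, z up. Belongs in column_tray.
- brick: Loose print of pale off-white resin: oblong block with a pattern of dark lattice holes, 74 mm long (along its x), 30 mm wide (y), 42 mm high, 48 to 78 g. Origin: centre of its underside, z up. Belongs in brick_tray, either way round.
- tee: Loose print of pale off-white resin: T-shaped prism 42 mm high, 64 to 104 g. The crossbar runs along its y, 64 mm long, and lies at x from -34 to -12 mm; the stem, 22 mm wide in y, runs from there to x = +34 mm. Origin: on the underside, midway (in x) along the T's 68 mm length, on its line of symmetry; z up. The stem's two side faces are a good place to grip it, about x = +13 mm. Belongs in tee_tray, stem over stem.
- drum_tray: Large round tray, black floor and grey rim, 62 mm across inside the rim. Fixed to the table (does not move). Floor 3 mm thick, rim 3 mm wide with its top 8 mm above the table. Origin: on the table under the centre.
- column_tray: Small round tray, black floor and grey rim, 42 mm across inside the rim. Fixed to the table (does not move). Floor 3 mm thick, rim 3 mm wide with its top 8 mm above the table. Origin: on the table under the centre.
- brick_tray: Oblong tray, black floor and grey rim, inside the rim 90 mm long (along its x) by 46 mm wide (y). Fixed to the table (does not move). Floor 3 mm thick, rim 3 mm wide with its top 8 mm above the table. Origin: on the table under the centre.
- tee_tray: T-shaped tray, black floor and grey rim; inside the rim the T's outline widened by 8 mm all round (crossbar part x from -42 to -4 mm, 80 mm long in y; stem part 38 mm wide, to x = +42 mm). Fixed to the table (does not move). Floor 3 mm thick, rim 3 mm wide with its top 8 mm above the table. Origin: on the table under the point where the tee's origin belongs; its axes are to match the tee's (stem to +x).
- bottle: Small loose amber bottle with a black cap, diameter 32 mm, about 62 mm high, standing among the prints: not to be moved. Origin: centre of its underside, z up.
- ball: Loose dark blue-black knobbly ball on a small foot, about 45 mm across and 45 mm high, standing among the prints: not to be moved. Origin: centre of its underside, z up.
Things that resemble listed ones, but are neither listed nor needed, are in the scene too. What is shaped like the drum but turquoise is not meant.

How it is judged:
By the outcome, as a careful person would: the job done as asked, in the order asked, and still so for the second after the job is handed in, with the robot touching nothing.
It also fails if it takes over 115 s, if anything falls off the work surface, if the arm or the gripper's body presses on something with over 40 N, if the wrist force passes 120 N, or if a joint passes its speed limit or range.

## Robot

A 6-joint arm with a two-finger parallel gripper is mounted at the origin on the work surface. World frame = base frame: x ahead of the robot, y to its left, z up, the work surface at z = 0. Lengths are in m, angles in rad, forces in N, time in s.
With the tool pointing down it reaches from about 0.325 to 0.9 m from the base axis. Payload 3.5 kg.
Tool frame: the origin (TCP) lies midway between the tips of the shut fingers; the grasp point (between the pads) lies arm.pinch_z behind it (arm.pinch_z is the distance from the TCP to the grasp point, in m); z points along the fingers, y is the line along which they close (so a half turn about z gives the same grasp; the last joint's range is limited). The gripper opens to 85 mm and grips with 20 to 120 N. Pads are 22 mm wide; open, the fingers measure 114 mm over their backs; the gripper's body (76 mm by 85 mm) begins 54 mm behind the grasp point. The pads swing forward as they close: fully open they stand 13 mm farther back than shut.
Start: joints at [1.207, 0.276, -0.026, 1.268, 0, 1.467], TCP at [0.161, 0.604, 0.231] pointing down, gripper open.
Joint ranges: [-3.12, 3.12], [-0.85, 1.88], [-1.08, 1.24], [-1.95, 2.15], [-1.57, 1.53], [-3.14, 3.14]. Speed limits (rad/s): [2.57, 2.57, 3.14, 3.14, 3.14, 3.14].

## Interface

Orientations are given as a unit quaternion [w, x, y, z].
In Python, from rig import arm gives the robot as it stands.
- The arm moves only by the tool step_arm, never from a script. Its argument "deltas" is a list of rows, each an object with "grip": the opening, from 0 (shut) to 1 (fully open); "translation": the shift along the world's x, y, z normalised to -1 to 1, where 1 is 2.5 cm, a list of three; "roll": the turn about the world's z normalised to -1 to 1, where 1 is 6 degrees. A call has 1 to 12 rows; each row shifts and turns the commanded pose from where the row before left it; what a row does not reach is not made up. A row lasts 1/12 s, in which the tool goes at most 41.7 mm and 7.16 degrees, less where a joint would pass 70% of its speed; a pose out of reach is approached as far as the arm can. A call with a number of a shift or a turn outside -1 to 1 is refused whole. A call with a gripper value outside its range is refused whole. The fingers move at their own pace and stop on an object; the grip force is fixed at half the most. Time passes only in rows, so rows that do not move let the fingers close. It gives the time, the measured TCP pose, the force, the opening and the grip force at its end, in the units of the state.
- arm.sense(): the state, without advancing time (a new reading comes with each control period).
- arm.camera(name): name is "side" or "top"; returns a dict with "frame" (480x640x3 uint8, red, green, blue), "fx", "fy", "cx", "cy" (pixels), "D" ([k1, k2, p1, p2, k3] as OpenCV has them; the pictures are not rectified), "rvec" (rotation vector, rad) and "tvec" (3), from world to camera coordinates, as OpenCV has them. Camera axes: x right, y down, z forward; pixel columns grow to the right and rows downward; lengths in m; the calibration is good to about 2 mm. A picture is of the moment at which its call begins. There is no depth.
- arm.job_done(): hands the job in; it is judged then, once.
The state is a dict: "clock": time; "joint_pos": joint angles; "joint_vel": joint speeds; "tau": joint torques, N m; "tcp_pos": TCP position; "orientation": TCP orientation; "contact_force": force on the tool from outside, world axes, zero at the start; "wrist_torque": the same for the moment, N m; "opening": opening from 0.0 (shut) to 1.0 (fully open); "grasp_force": force on a finger pad.
Only numpy, scipy, OpenCV 4.12 (cv2) and the standard library are available. Lean on these libraries where they do the work, as an engineer would, in place of code of your own. Each camera call takes 0.05 s, during which the arm holds its last target. There are 200 camera calls.

## Working session

There is one attempt and no reset: what is moved stays moved. The work goes in short steps, Python scripts to look and compute and a tool call to move; the robot and the scene stay as the last step left them, time stands still between calls to the robot, and variables do not carry over. Pictures are saved under pics/ and viewed, at most 14 in all, crops included, and the job is handed in when it is done.

Besides the shell and the picture viewer there is one more tool, called as a command line: name --argument value ..., lists and objects as JSON in quotes. step_arm: Moves the arm, as the interface text tells. Its arguments: {"type":"object","properties":{"deltas":{"type":"array"}},"required":["deltas"]}

```bash
mkdir -p pics; ls; cat > h.py <<'E'
import cv2,numpy as np
from rig import arm
def cam(n):
    c=arm.camera(n); K=np.array([[c['fx'],0,c['cx']],[0,c['fy'],c['cy']],[0,0,1.]])
    R=cv2.Rodrigues(np.array(c['rvec'],float))[0]
    c.update(K=K,R=R,t=np.array(c['tvec'],float).ravel(),D=np.array(c['D'],float)); return c
def ray(c,uv):
    n=cv2.undistortPoints(np.array(uv,float).reshape(-1,1,2),c['K'],c['D']).reshape(-1,2)
    d=np.c_[n,np.ones(len(n))]@c['R']; return -c['R'].T@c['t'],d
def plane(c,uv,z):
    o,d=ray(c,uv); return o+d*((z-o[2])/d[:,2])[:,None]
def proj(c,P):
    return cv2.projectPoints(np.array(P,float).reshape(-1,1,3),np.array(c['rvec'],float),c['t'],c['K'],c['D'])[0].reshape(-1,2)
def save(c,f,s=1,box=None):
    im=c['frame'][:,:,::-1]
    if box: x0,y0,x1,y1=box; im=im[y0:y1,x0:x1]
    cv2.imwrite('pics/'+f,cv2.resize(im,None,fx=s,fy=s,interpolation=cv2.INTER_CUBIC))
E
python3 - <<'E'
from h import *
for n in('top','side'):
    c=cam(n);save(c,n+'0.png',1.25);np.save(n+'0.npy',c['frame']);print(n,-c['R'].T@c['t'],c['fx'])
print(arm.pinch_z,arm.sense())
E
```

```text
pics
top [ 0.45191947 -0.02682021  0.98110425] 516.2119932339058
side [0.43845631 0.61324238 0.66818131] 486.7564583355277
0.0187 {'clock': 0.1, 'joint_pos': array([ 1.20656807e+00,  2.77107671e-01, -2.77443392e-02,  1.26798312e+00,
       -1.25306168e-05,  1.46743509e+00]), 'joint_vel': array([-0.00031092, -0.0027582 ,  0.00296259,  0.00050897,  0.0006436 ,
       -0.00029217]), 'tau': array([ 9.93483764e-05, -4.46707678e+01,  2.96128124e+01,  8.46160372e-03,
       -4.70303280e-05,  1.15818203e-06]), 'tcp_pos': array([0.16093842, 0.6032004 , 0.23023972]), 'orientation': array([-2.30070842e-04,  1.30063907e-01,  9.91505089e-01, -9.93120450e-04]), 'contact_force': array([-0.09346493,  0.50512376, -0.31242509]), 'wrist_torque': array([ 0.00974823, -0.01045958,  0.01667866]), 'grasp_force': 0.0, 'opening': 1.0019650775240412}
```

View pics/top0.png

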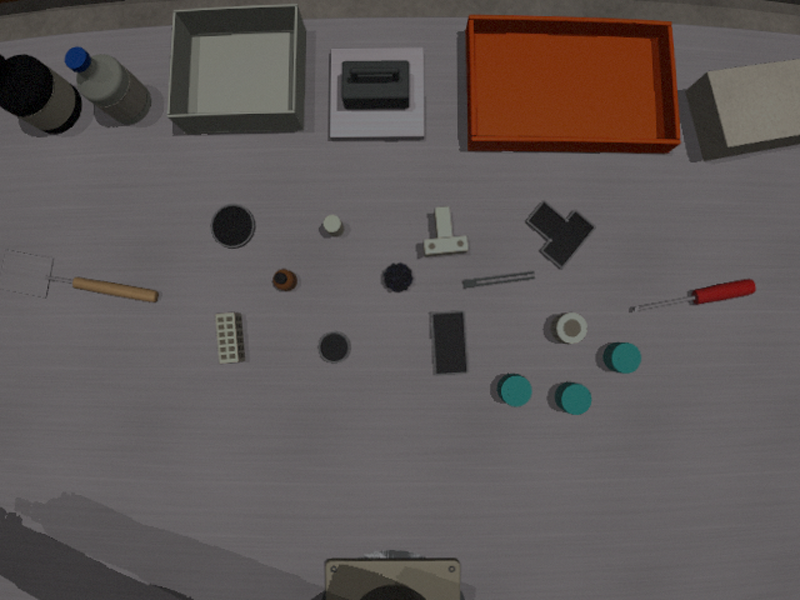

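View pics/side0.png

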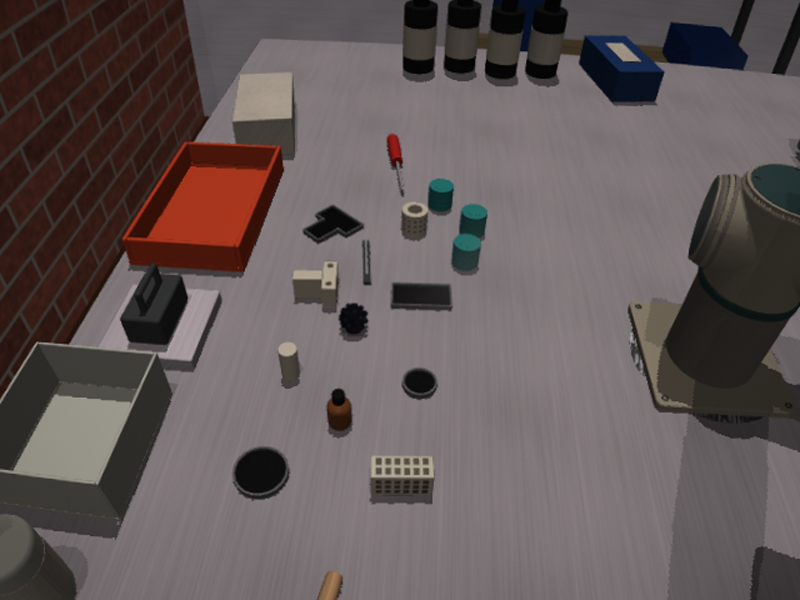

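The top view shows (in 800x600 px) the drum at (571,327), column (332,226), brick (229,338) and tee (445,235). The trays are at drum (233,226), column (334,347), brick (449,342) and tee (560,233). The drum candidates are the pale one with a darker disc at (571,327) and turquoise ones at (515,390), (574,398) and (623,357). The pale one fits the description, and I'll confirm it in an enlarged crop.

```bash
python3 - <<'E'
from h import *
c=cam('top');np.save('top1.npy',c['frame'])
im=c['frame'].astype(int)
a=c['frame'][:,:,::-1]
t=[(437,242,60,60),(247,162,40,40)]
rows=[[(457,262),(265,180)],[(356,188),(183,270)]]
cv2.imwrite('pics/crop.png',np.vstack([np.hstack([cv2.resize(a[y-35:y+35,x-45:x+45],(400,300),interpolation=cv2.INTER_CUBIC) for x,y in r]) for r in rows]))
for x,y in [(457,262),(265,180),(356,188),(183,270)]:
    print(im[y-20:y+20:4,x].tolist())
for x,y in [(186,181),(267,278),(359,274),(448,187)]: print(im[y,x],im[y+40,x+5])
E
```

```text
[[105, 102, 103], [103, 100, 102], [118, 121, 116], [124, 129, 122], [83, 78, 70], [84, 79, 69], [83, 79, 68], [125, 128, 122], [127, 131, 124], [103, 100, 100]]
[[101, 98, 101], [104, 101, 102], [99, 96, 96], [125, 127, 118], [128, 131, 120], [127, 132, 121], [125, 129, 119], [55, 51, 49], [101, 97, 99], [101, 97, 99]]
[[129, 133, 123], [127, 131, 122], [126, 130, 121], [129, 132, 124], [128, 133, 124], [126, 130, 124], [128, 132, 123], [128, 132, 124], [128, 133, 128], [79, 75, 73]]
[[116, 114, 105], [72, 69, 59], [128, 133, 120], [72, 69, 61], [78, 72, 63], [128, 132, 120], [80, 75, 68], [88, 87, 75], [125, 129, 115], [107, 108, 97]]
[30 26 28] [103 100 103]
[28 28 28] [103 100 102]
[33 34 35] [101  98  97]
[28 27 29] [102  98 102]
```

View pics/crop.png

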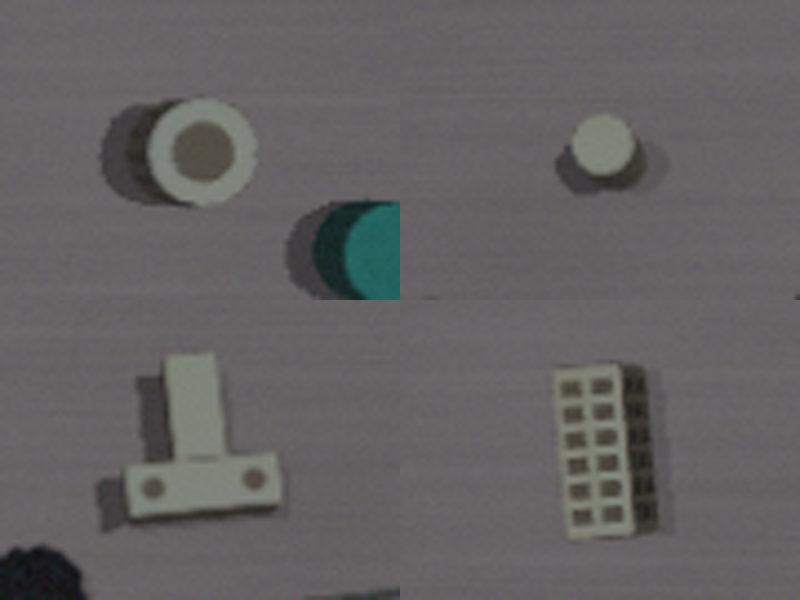

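The crop confirms the pale drum with a darker brown disc, next to a turquoise decoy. The column, tee and brick top faces are bright, and their side walls are dark. Next I'll measure them.

```bash
cat > meas.py <<'E'
from h import *
OBJ=dict(drum=(457,262,.044),column=(265,180,.052),brick=(183,270,.042),tee=(356,188,.042))
TR=dict(drum=(186,181),column=(267,278),brick=(359,274),tee=(448,187))
def contour(m,x,y):
    cs,_=cv2.findContours(m.astype('uint8'),cv2.RETR_EXTERNAL,cv2.CHAIN_APPROX_NONE)
    cs=[k for k in cs if len(k)>12]
    return max(cs,key=lambda k:cv2.pointPolygonTest(k,(x,y),True))
def shape(n,c,k,z):
    m=np.zeros((480,640),'uint8');cv2.drawContours(m,[k],-1,1,-1)
    ys,xs=np.nonzero(m);P=plane(c,np.c_[xs,ys],z)[:,:2]
    Q=(plane(c,k.reshape(-1,2),z)[:,:2]*1e4).astype(np.float32)
    r=cv2.minAreaRect(Q); b=cv2.boxPoints(r)/1e4
    cen=np.array(r[0])/1e4; e=[b[1]-b[0],b[2]-b[1]]
    if n=='tee': # stem axis: from centroid to box centre, snapped to box axis
        d=cen-P.mean(0); u=max([s*v/np.linalg.norm(v) for v in e for s in(1,-1)],key=lambda v:v@d)
    else: u=max(e,key=np.linalg.norm); u=u/np.linalg.norm(u)
    return cen,P.mean(0),np.array(r[1])/1e4,np.degrees(np.arctan2(u[1],u[0]))
if __name__=='__main__':
    c=cam('top');f=c['frame'].astype(int)
    pale=(f[...,1]>112)&(f[...,0]>105)
    dark=f.max(2)<45
    for n,(x,y,h) in OBJ.items():
        for tag,m,p,z in(('obj',pale,(x,y),h),('tray',dark,TR[n],.003)):
            s=shape(n,c,contour(m,*p),z)
            print(n,tag,'box',s[0].round(4),'centroid',s[1].round(4),'size',(s[2]*1e3).round(1),'ang %.1f'%s[3])
    for n,p,z in(('bottle',(227,224),.06),('ball',(318,222),.02)): print(n,plane(c,[p],z).round(3))
E
python3 meas.py
```

```text
drum obj box [ 0.4536 -0.2674] centroid [ 0.4537 -0.2673] size [43.1 43.4] ang -46.1
drum tray box [0.615  0.2446] centroid [0.6152 0.2444] size [60.8 60.2] ang 45.1
column obj box [0.6088 0.0835] centroid [0.6087 0.0833] size [22.2 21.9] ang 0.1
column tray box [0.427  0.0856] centroid [0.427 0.086] size [38.1 39.8] ang -0.2
brick obj box [0.4423 0.2407] centroid [0.4423 0.2406] size [72.5 27.9] ang 5.0
brick tray box [ 0.4325 -0.0895] centroid [ 0.4323 -0.0895] size [88.7 44.9] ang 3.3
tee obj box [ 0.5998 -0.0809] centroid [ 0.591  -0.0819] size [65.5 61.6] ang 5.7
tee tray box [ 0.606  -0.2573] centroid [ 0.601  -0.2632] size [83.2 78.9] ang 49.5
bottle [[0.525 0.151 0.06 ]]
ball [[ 0.53  -0.012  0.02 ]]
```

step_arm --deltas '[{"grip":1,"translation":[1,-1,0],"roll":0.25},{"grip":1,"translation":[1,-1,0],"roll":0.25},{"grip":1,"translation":[1,-1,0],"roll":0.25},{"grip":1,"translation":[1,-1,0],"roll":0.25},{"grip":1,"translation":[1,-1,0],"roll":0.25},{"grip":1,"translation":[1,-1,0],"roll":0.25},{"grip":1,"translation":[1,-1,0],"roll":0.25},{"grip":1,"translation":[1,-1,0],"roll":0.25},{"grip":1,"translation":[1,-1,0],"roll":0.25},{"grip":1,"translation":[1,-1,0],"roll":0.25},{"grip":1,"translation":[1,-1,0],"roll":0},{"grip":1,"translation":[0.7,-1,0],"roll":0}]'

```text
clock: 1.2
tcp_pos: [0.4556, 0.3024, 0.2312]
orientation: [0.001, -0.0, 1.0, 0.0]
contact_force: [-0.5, 1.2, 0.7]
opening: 1.001
grasp_force: 0.0
```

step_arm --deltas '[{"grip":1,"translation":[0,-1,0],"roll":0},{"grip":1,"translation":[0,-1,0],"roll":0},{"grip":1,"translation":[0,-1,0],"roll":0},{"grip":1,"translation":[0,-1,0],"roll":0},{"grip":1,"translation":[0,-1,0],"roll":0},{"grip":1,"translation":[0,-1,0],"roll":0},{"grip":1,"translation":[0,-1,0],"roll":0},{"grip":1,"translation":[0,-1,0],"roll":0},{"grip":1,"translation":[0,-1,0],"roll":0},{"grip":1,"translation":[0,-1,0],"roll":0},{"grip":1,"translation":[0,-1,0],"roll":0},{"grip":1,"translation":[0,-1,0],"roll":0}]'

```text
clock: 2.2
tcp_pos: [0.4533, 0.0027, 0.2312]
orientation: [-0.0, -0.001, 1.0, 0.0]
contact_force: [0.7, -0.2, 0.4]
opening: 0.999
grasp_force: 0.0
```

step_arm --deltas '[{"grip":1,"translation":[0,-1,0],"roll":0},{"grip":1,"translation":[0,-1,0],"roll":0},{"grip":1,"translation":[0,-1,0],"roll":0},{"grip":1,"translation":[0,-1,0],"roll":0},{"grip":1,"translation":[0,-1,0],"roll":0},{"grip":1,"translation":[0,-1,0],"roll":0},{"grip":1,"translation":[0,-1,-0.8],"roll":0},{"grip":1,"translation":[0,-1,-0.8],"roll":0},{"grip":1,"translation":[0,-1,-0.8],"roll":0},{"grip":1,"translation":[0,-1,-0.8],"roll":0},{"grip":1,"translation":[0,-0.8,-0.8],"roll":0},{"grip":1,"translation":[0,0,-0.4],"roll":0}]'

```text
clock: 3.2
tcp_pos: [0.4529, -0.2689, 0.119]
orientation: [-0.001, 0.001, 1.0, -0.0]
contact_force: [-0.9, 0.1, -0.0]
opening: 0.998
grasp_force: 0.0
```

step_arm --deltas '[{"grip":1,"translation":[0,0.06,-0.9],"roll":0},{"grip":1,"translation":[0,0,-0.9],"roll":0},{"grip":1,"translation":[0,0,-0.9],"roll":0},{"grip":1,"translation":[0,0,-0.9],"roll":0},{"grip":1,"translation":[0,0,-0.6],"roll":0},{"grip":1,"translation":[0,0,-0.24],"roll":0},{"grip":0,"translation":[0,0,0],"roll":0},{"grip":0,"translation":[0,0,0],"roll":0},{"grip":0,"translation":[0,0,0],"roll":0},{"grip":0,"translation":[0,0,0],"roll":0},{"grip":0,"translation":[0,0,0],"roll":0},{"grip":0,"translation":[0,0,0],"roll":0}]'

```text
clock: 4.2
tcp_pos: [0.4552, -0.2657, 0.012]
orientation: [0.002, -0.001, 1.0, -0.001]
contact_force: [-0.1, 0.4, 6.6]
opening: 0.525
grasp_force: 61.2
```

step_arm --deltas '[{"grip":0,"translation":[0,0,0.4],"roll":0},{"grip":0,"translation":[0,0,0.8],"roll":0},{"grip":0,"translation":[0,0,0.8],"roll":0},{"grip":0,"translation":[0,0,0.8],"roll":0},{"grip":0,"translation":[0,0,0.8],"roll":0},{"grip":0,"translation":[0,0,0.6],"roll":0},{"grip":0,"translation":[0,0,0.2],"roll":0},{"grip":0,"translation":[0,0,0],"roll":0}]'

```text
clock: 4.87
tcp_pos: [0.4546, -0.2654, 0.1222]
orientation: [0.001, -0.0, 1.0, -0.001]
contact_force: [0.2, -0.4, -1.3]
opening: 0.523
grasp_force: 61.2
```

```bash
python3 - <<'E'
from h import *
c=cam('side');save(c,'s1.png',2.5,(200,60,440,260));print(arm.sense())
E
```

```text
{'clock': 4.9167, 'joint_pos': array([-6.51202165e-01,  1.86520645e-01, -3.87783962e-01,  9.95331166e-01,
       -5.15522446e-05, -6.52185257e-01]), 'joint_vel': array([-0.00217099,  0.02334699, -0.02807274, -0.00357399, -0.00133305,
        0.00102054]), 'tau': array([ 1.89238071e-02, -3.77372468e+01,  2.72112072e+01,  8.62872053e-03,
        6.64984645e-05,  5.79999937e-05]), 'tcp_pos': array([ 0.4538144 , -0.26477641,  0.12085665]), 'orientation': array([ 4.45719672e-04, -4.91530754e-04,  9.99999711e-01, -3.72451228e-04]), 'contact_force': array([-0.52203225,  0.63466328, -1.23067803]), 'wrist_torque': array([-0.00946974,  0.06796678, -0.00470824]), 'grasp_force': 61.19185924530029, 'opening': 0.5212708988057504}
```

View pics/s1.png

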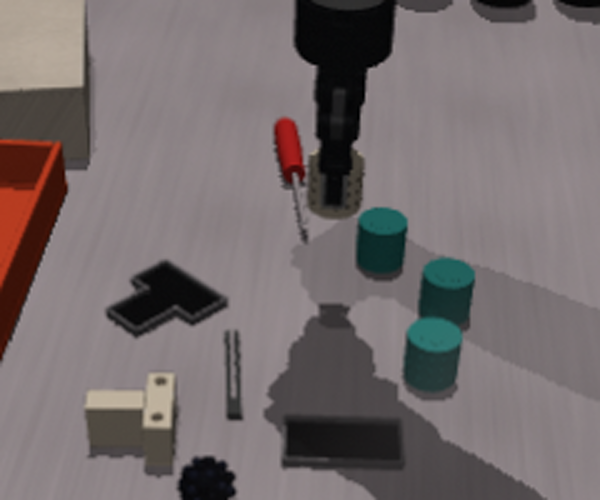

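Drum held upright (crop pixel (335,185)). Moving to its tray.

step_arm --deltas '[{"grip":0,"translation":[0.16,0.5,0],"roll":0},{"grip":0,"translation":[0.32,1,0],"roll":0},{"grip":0,"translation":[0.32,1,0],"roll":0},{"grip":0,"translation":[0.32,1,0],"roll":0},{"grip":0,"translation":[0.32,1,0],"roll":0},{"grip":0,"translation":[0.32,1,0],"roll":0},{"grip":0,"translation":[0.32,1,0],"roll":0},{"grip":0,"translation":[0.32,1,0],"roll":0},{"grip":0,"translation":[0.32,1,0],"roll":0},{"grip":0,"translation":[0.32,1,0],"roll":0},{"grip":0,"translation":[0.32,1,0],"roll":0},{"grip":0,"translation":[0.32,1,0],"roll":0}]'

```text
clock: 5.92
tcp_pos: [0.5442, 0.025, 0.1185]
orientation: [-0.002, -0.001, 1.0, 0.0]
contact_force: [-0.1, -0.2, -0.9]
opening: 0.524
grasp_force: 61.3
```

step_arm --deltas '[{"grip":0,"translation":[0.32,1,0],"roll":0},{"grip":0,"translation":[0.32,1,0],"roll":0},{"grip":0,"translation":[0.32,1,0],"roll":0},{"grip":0,"translation":[0.32,1,0],"roll":0},{"grip":0,"translation":[0.32,1,0],"roll":0},{"grip":0,"translation":[0.32,1,0],"roll":0},{"grip":0,"translation":[0.32,1,0],"roll":0},{"grip":0,"translation":[0.32,1,0],"roll":0},{"grip":0,"translation":[0.2,0.6,0],"roll":0},{"grip":0,"translation":[0,0.2,0],"roll":0},{"grip":0,"translation":[0,0,0],"roll":0}]'

```text
clock: 6.83
tcp_pos: [0.6136, 0.2437, 0.119]
orientation: [-0.001, -0.001, 1.0, -0.0]
contact_force: [0.2, 0.1, 0.2]
opening: 0.523
grasp_force: 61.3
```

step_arm --deltas '[{"grip":0,"translation":[0.04,0.04,-0.6],"roll":0},{"grip":0,"translation":[0,0,-0.9],"roll":0},{"grip":0,"translation":[0,0,-0.9],"roll":0},{"grip":0,"translation":[0,0,-0.9],"roll":0},{"grip":0,"translation":[0,0,-0.6],"roll":0},{"grip":0,"translation":[0,0,-0.16],"roll":0},{"grip":0,"translation":[0,0,0],"roll":0}]'

```text
clock: 7.42
tcp_pos: [0.6134, 0.242, 0.0172]
orientation: [-0.002, 0.0, 1.0, -0.001]
contact_force: [0.4, -0.0, -0.5]
opening: 0.519
grasp_force: 61.3
```

step_arm --deltas '[{"grip":0,"translation":[0.04,0.04,-0.06],"roll":0},{"grip":0,"translation":[0,0.04,-0.06],"roll":0},{"grip":0,"translation":[0,0,0],"roll":0}]'

```text
clock: 7.67
tcp_pos: [0.6178, 0.2461, 0.017]
orientation: [0.001, -0.0, 1.0, 0.0]
contact_force: [-0.2, -0.7, -0.8]
opening: 0.524
grasp_force: 61.3
```

step_arm --deltas '[{"grip":0,"translation":[0,0,-0.06],"roll":0},{"grip":0,"translation":[0,0,0],"roll":0}]'

```text
clock: 7.83
tcp_pos: [0.6175, 0.2461, 0.0151]
orientation: [0.001, -0.001, 1.0, 0.0]
contact_force: [0.3, -0.4, 1.5]
opening: 0.524
grasp_force: 61.4
```

step_arm --deltas '[{"grip":0,"translation":[0,0,-0.06],"roll":0},{"grip":0,"translation":[0,0,0],"roll":0}]'

```text
clock: 8.0
tcp_pos: [0.6175, 0.2461, 0.015]
orientation: [0.001, -0.001, 1.0, 0.0]
contact_force: [-2.6, -0.3, 9.1]
opening: 0.525
grasp_force: 62.2
```

step_arm --deltas '[{"grip":1,"translation":[0,0,0],"roll":0},{"grip":1,"translation":[0,0,0],"roll":0},{"grip":1,"translation":[0,0,0],"roll":0},{"grip":1,"translation":[0,0,0],"roll":0},{"grip":1,"translation":[0,0,0.3],"roll":0},{"grip":1,"translation":[0,0,0.8],"roll":0},{"grip":1,"translation":[0,0,0.8],"roll":0},{"grip":1,"translation":[0,0,0.8],"roll":0},{"grip":1,"translation":[0,0,0.8],"roll":0},{"grip":1,"translation":[0,0,0.7],"roll":0},{"grip":1,"translation":[0,-0.5,0],"roll":0},{"grip":1,"translation":[0,-0.9,0],"roll":0}]'

```text
clock: 9.0
tcp_pos: [0.6181, 0.2122, 0.1198]
orientation: [0.002, -0.002, 1.0, 0.001]
contact_force: [0.0, -0.3, -0.4]
opening: 0.999
grasp_force: 0.0
```

step_arm --deltas '[{"grip":1,"translation":[-0.08,-1,0],"roll":0},{"grip":1,"translation":[-0.08,-1,0],"roll":0},{"grip":1,"translation":[-0.08,-1,0],"roll":0},{"grip":1,"translation":[-0.08,-1,0],"roll":0},{"grip":1,"translation":[0,-0.8,0],"roll":0},{"grip":1,"translation":[0,-0.3,0],"roll":0},{"grip":1,"translation":[0,0,0],"roll":0}]'

```text
clock: 9.58
tcp_pos: [0.6082, 0.0814, 0.1172]
orientation: [-0.001, 0.001, 1.0, -0.0]
contact_force: [1.1, 0.7, -0.7]
opening: 1.001
grasp_force: 0.0
```

```bash
python3 - <<'E'
from h import *
c=cam('side');save(c,'s2.png',2.5,(140,240,380,440));print(arm.sense()['tcp_pos'])
E
```

```text
[0.60835729 0.08269673 0.11738061]
```

View pics/s2.png

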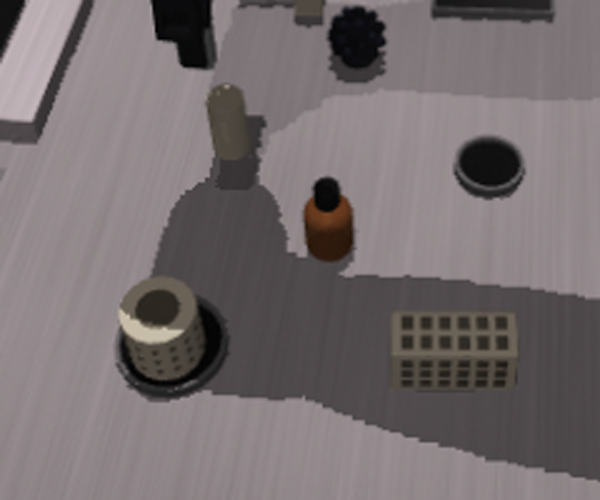

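The drum stands upright in its tray (crop (165,330)). Next is the column.

step_arm --deltas '[{"grip":1,"translation":[0,0.04,-0.7],"roll":0},{"grip":1,"translation":[0,0,-0.9],"roll":0},{"grip":1,"translation":[0,0,-0.9],"roll":0},{"grip":1,"translation":[0,0,-0.9],"roll":0},{"grip":1,"translation":[0,0,-0.6],"roll":0},{"grip":1,"translation":[0,0,-0.16],"roll":0},{"grip":0,"translation":[0,0,0],"roll":0},{"grip":0,"translation":[0,0,0],"roll":0},{"grip":0,"translation":[0,0,0],"roll":0},{"grip":0,"translation":[0,0,0],"roll":0},{"grip":0,"translation":[0,0,0],"roll":0},{"grip":0,"translation":[0,0,0],"roll":0}]'

```text
clock: 10.63
tcp_pos: [0.61, 0.0845, 0.0153]
orientation: [0.001, -0.0, 1.0, 0.0]
contact_force: [-0.2, 0.0, 4.2]
opening: 0.285
grasp_force: 58.8
```

step_arm --deltas '[{"grip":0,"translation":[0,0,0],"roll":0},{"grip":0,"translation":[0,0,0],"roll":0},{"grip":0,"translation":[0,0,0],"roll":0}]'

```text
clock: 10.88
tcp_pos: [0.61, 0.0845, 0.0153]
orientation: [0.001, -0.0, 1.0, 0.0]
contact_force: [-0.8, 0.4, 5.2]
opening: 0.288
grasp_force: 58.9
```

step_arm --deltas '[{"grip":0,"translation":[0,0,0.4],"roll":0},{"grip":0,"translation":[0,0,0.8],"roll":0},{"grip":0,"translation":[0,0,0.8],"roll":0},{"grip":0,"translation":[0,0,0.8],"roll":0},{"grip":0,"translation":[0,0,0.8],"roll":0},{"grip":0,"translation":[0,0,0.6],"roll":0},{"grip":0,"translation":[0,0,0.2],"roll":0},{"grip":0,"translation":[-0.5,0,0],"roll":0},{"grip":0,"translation":[-0.9,0,0],"roll":0},{"grip":0,"translation":[-0.9,0,0],"roll":0},{"grip":0,"translation":[-0.9,0,0],"roll":0},{"grip":0,"translation":[-0.9,0,0],"roll":0}]'

```text
clock: 11.88
tcp_pos: [0.5042, 0.0842, 0.123]
orientation: [-0.001, -0.0, 1.0, -0.0]
contact_force: [1.3, -0.0, 0.7]
opening: 0.291
grasp_force: 58.8
```

step_arm --deltas '[{"grip":0,"translation":[-0.9,0,0],"roll":0},{"grip":0,"translation":[-0.9,0,0],"roll":0},{"grip":0,"translation":[-0.9,0,0],"roll":0},{"grip":0,"translation":[-0.4,0.06,0],"roll":0},{"grip":0,"translation":[0,0,0],"roll":0},{"grip":0,"translation":[0,0,0],"roll":0}]'

```text
clock: 12.38
tcp_pos: [0.429, 0.0859, 0.1238]
orientation: [0.001, -0.001, 1.0, -0.0]
contact_force: [0.0, -0.2, 0.4]
opening: 0.29
grasp_force: 58.8
```

```bash
python3 - <<'E'
from h import *
c=cam('side');save(c,'s3.png',2,(180,160,430,440));print(arm.sense()['tcp_pos'],arm.sense()['opening'])
E
```

```text
[0.4300905  0.08590568 0.12411769] 0.28918772428783907
```

View pics/s3.png

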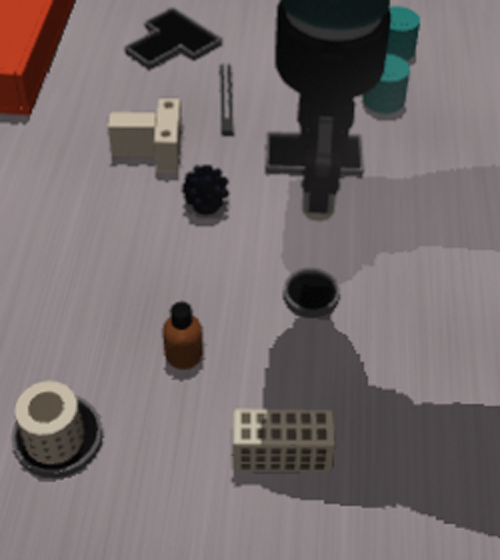

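The column is held at crop (318,205), above its tray at (311,292). Lowering it now.

step_arm --deltas '[{"grip":0,"translation":[-0.08,0,-0.6],"roll":0},{"grip":0,"translation":[0,0,-0.9],"roll":0},{"grip":0,"translation":[0,0,-0.9],"roll":0},{"grip":0,"translation":[0,0,-0.9],"roll":0},{"grip":0,"translation":[0,0,-0.6],"roll":0},{"grip":0,"translation":[0,0,-0.2],"roll":0},{"grip":0,"translation":[0,0,-0.04],"roll":0},{"grip":0,"translation":[0,0,0],"roll":0}]'

```text
clock: 13.1
tcp_pos: [0.428, 0.0858, 0.0205]
orientation: [0.0, -0.0, 1.0, -0.0]
contact_force: [0.2, -0.4, 0.6]
opening: 0.289
grasp_force: 58.8
```

step_arm --deltas '[{"grip":0,"translation":[0,0,-0.08],"roll":0},{"grip":0,"translation":[0,0,0],"roll":0}]'

```text
clock: 13.27
tcp_pos: [0.4281, 0.0859, 0.0192]
orientation: [0.001, -0.0, 1.0, 0.0]
contact_force: [-0.3, -0.6, -0.7]
opening: 0.291
grasp_force: 58.8
```

step_arm --deltas '[{"grip":0,"translation":[0,0,-0.08],"roll":0},{"grip":0,"translation":[0,0,0],"roll":0}]'

```text
clock: 13.43
tcp_pos: [0.4282, 0.0859, 0.0183]
orientation: [0.001, -0.001, 1.0, 0.0]
contact_force: [-3.2, -1.0, 10.6]
opening: 0.291
grasp_force: 60.0
```

step_arm --deltas '[{"grip":0,"translation":[0,0,-0.04],"roll":0},{"grip":0,"translation":[0,0,0],"roll":0}]'

```text
clock: 13.6
tcp_pos: [0.4283, 0.0859, 0.0182]
orientation: [0.001, -0.001, 1.0, -0.0]
contact_force: [-6.0, -0.8, 20.2]
opening: 0.29
grasp_force: 60.9
```

step_arm --deltas '[{"grip":0,"translation":[0,0,0.04],"roll":0},{"grip":1,"translation":[0,0,0],"roll":0},{"grip":1,"translation":[0,0,0],"roll":0},{"grip":1,"translation":[0,0,0],"roll":0},{"grip":1,"translation":[0,0,0],"roll":0},{"grip":1,"translation":[0,0,0],"roll":0},{"grip":1,"translation":[0,0,0.3],"roll":0},{"grip":1,"translation":[0,0,0.8],"roll":0},{"grip":1,"translation":[0,0,0.8],"roll":0},{"grip":1,"translation":[0,0,0.8],"roll":0},{"grip":1,"translation":[0,0,0.8],"roll":0},{"grip":1,"translation":[0,0,0.5],"roll":0}]'

```text
clock: 14.6
tcp_pos: [0.4277, 0.0859, 0.1188]
orientation: [0.001, -0.0, 1.0, 0.0]
contact_force: [1.0, 0.3, -0.2]
opening: 0.997
grasp_force: 0.0
```

step_arm --deltas '[{"grip":1,"translation":[0,0.5,0],"roll":0.2},{"grip":1,"translation":[0.1,0.9,0],"roll":0.2},{"grip":1,"translation":[0.1,0.9,0],"roll":0.2},{"grip":1,"translation":[0.1,0.9,0],"roll":0.2},{"grip":1,"translation":[0.1,0.9,0],"roll":0},{"grip":1,"translation":[0.1,0.9,0],"roll":0},{"grip":1,"translation":[0.1,0.9,0],"roll":0},{"grip":1,"translation":[0,0.3,0],"roll":0},{"grip":1,"translation":[0,0,0],"roll":0}]'

```text
clock: 15.35
tcp_pos: [0.4419, 0.2422, 0.1167]
orientation: [0.0, -0.044, 0.999, 0.0]
contact_force: [-0.0, 0.1, -0.4]
opening: 0.998
grasp_force: 0.0
```

```bash
python3 - <<'E'
from h import *
c=cam('side');save(c,'s4.png',2,(180,160,430,440));s=arm.sense();print(s['tcp_pos'],s['orientation'])
E
```

```text
[0.44143193 0.24105093 0.11642463] [-1.48315365e-04 -4.31310087e-02  9.99069359e-01 -3.31498596e-04]
```

View pics/s4.png

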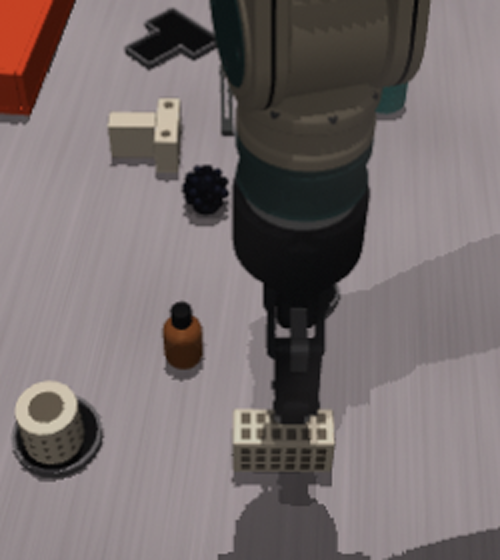

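The gripper is over the brick at crop (285,430) and the bottle and ball haven't moved. The column is hidden, so I'll check it later.

step_arm --deltas '[{"grip":1,"translation":[0,0,-0.7],"roll":0},{"grip":1,"translation":[0,0,-0.9],"roll":0},{"grip":1,"translation":[0,0,-0.9],"roll":0},{"grip":1,"translation":[0,0,-0.9],"roll":0},{"grip":1,"translation":[0,0,-0.6],"roll":0},{"grip":1,"translation":[0,0,-0.2],"roll":0},{"grip":0,"translation":[0,0,0],"roll":0},{"grip":0,"translation":[0,0,0],"roll":0},{"grip":0,"translation":[0,0,0],"roll":0},{"grip":0,"translation":[0,0,0],"roll":0},{"grip":0,"translation":[0,0,0],"roll":0},{"grip":0,"translation":[0,0,0],"roll":0}]'

```text
clock: 16.4
tcp_pos: [0.4432, 0.2414, 0.0127]
orientation: [0.002, -0.042, 0.999, 0.0]
contact_force: [0.7, -0.7, 5.5]
opening: 0.343
grasp_force: 61.1
```

step_arm --deltas '[{"grip":0,"translation":[0,0,0],"roll":0},{"grip":0,"translation":[0,0,0.4],"roll":0},{"grip":0,"translation":[0,0,0.8],"roll":0},{"grip":0,"translation":[0,0,0.8],"roll":0},{"grip":0,"translation":[0,0,0.8],"roll":0},{"grip":0,"translation":[0,0,0.8],"roll":0},{"grip":0,"translation":[0,0,0.6],"roll":0},{"grip":0,"translation":[0,0,0.2],"roll":0},{"grip":0,"translation":[0,0,0],"roll":0}]'

```text
clock: 17.15
tcp_pos: [0.4427, 0.2414, 0.1231]
orientation: [0.002, -0.042, 0.999, 0.001]
contact_force: [0.1, -0.4, -0.9]
opening: 0.339
grasp_force: 60.3
```

step_arm --deltas '[{"grip":0,"translation":[0,-0.5,0],"roll":-0.1},{"grip":0,"translation":[-0.04,-1,0],"roll":-0.1},{"grip":0,"translation":[-0.04,-1,0],"roll":-0.05},{"grip":0,"translation":[-0.04,-1,0],"roll":0},{"grip":0,"translation":[-0.04,-1,0],"roll":0},{"grip":0,"translation":[-0.04,-1,0],"roll":0},{"grip":0,"translation":[-0.04,-1,0],"roll":0},{"grip":0,"translation":[-0.04,-1,0],"roll":0},{"grip":0,"translation":[-0.04,-1,0],"roll":0},{"grip":0,"translation":[-0.04,-1,0],"roll":0},{"grip":0,"translation":[-0.04,-1,0],"roll":0},{"grip":0,"translation":[0,-1,0],"roll":0}]'

```text
clock: 18.15
tcp_pos: [0.4292, -0.0479, 0.1196]
orientation: [-0.002, -0.029, 1.0, 0.0]
contact_force: [0.6, 0.7, -0.4]
opening: 0.342
grasp_force: 60.3
```

step_arm --deltas '[{"grip":0,"translation":[0,-0.9,0],"roll":0},{"grip":0,"translation":[0,-0.6,0],"roll":0},{"grip":0,"translation":[0,-0.24,0],"roll":0},{"grip":0,"translation":[0,0,0],"roll":0},{"grip":0,"translation":[0,0,0],"roll":0}]'

```text
clock: 18.57
tcp_pos: [0.4305, -0.0898, 0.1204]
orientation: [-0.001, -0.029, 1.0, 0.001]
contact_force: [0.7, 0.9, -0.8]
opening: 0.342
grasp_force: 60.3
```

```bash
python3 - <<'E'
from h import *
c=cam('side');save(c,'s5.png',2,(180,160,430,440));s=arm.sense();print(s['tcp_pos'],s['orientation'])
E
```

```text
[ 0.4307148  -0.08943727  0.12055442] [-8.68247440e-04 -2.93232812e-02  9.99569448e-01  5.57189924e-04]
```

View pics/s5.png

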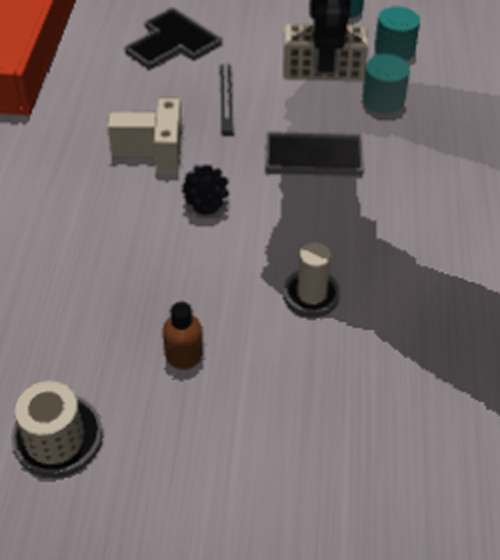

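The column stands in its tray at crop (313,275). The brick is held level at (325,50). Lowering it now.

step_arm --deltas '[{"grip":0,"translation":[0.06,0,-0.6],"roll":0},{"grip":0,"translation":[0,0,-0.9],"roll":0},{"grip":0,"translation":[0,0,-0.9],"roll":0},{"grip":0,"translation":[0,0,-0.9],"roll":0},{"grip":0,"translation":[0,0,-0.6],"roll":0},{"grip":0,"translation":[0,0,-0.2],"roll":0},{"grip":0,"translation":[0,0,0],"roll":0},{"grip":0,"translation":[0,0,0],"roll":0}]'

```text
clock: 19.28
tcp_pos: [0.4333, -0.0896, 0.0191]
orientation: [-0.0, -0.03, 1.0, 0.0]
contact_force: [-0.1, 1.0, -0.4]
opening: 0.337
grasp_force: 60.3
```

step_arm --deltas '[{"grip":0,"translation":[0,0,-0.08],"roll":0},{"grip":0,"translation":[0,0,0],"roll":0}]'

```text
clock: 19.45
tcp_pos: [0.4343, -0.0903, 0.0177]
orientation: [0.001, -0.029, 1.0, -0.0]
contact_force: [-0.2, -0.1, -0.3]
opening: 0.344
grasp_force: 60.3
```

step_arm --deltas '[{"grip":0,"translation":[0,0,-0.08],"roll":0},{"grip":0,"translation":[0,0,0],"roll":0}]'

```text
clock: 19.62
tcp_pos: [0.4345, -0.0906, 0.0158]
orientation: [0.001, -0.029, 1.0, -0.0]
contact_force: [0.2, 0.4, 2.6]
opening: 0.337
grasp_force: 60.4
```

step_arm --deltas '[{"grip":0,"translation":[0,0,-0.04],"roll":0},{"grip":0,"translation":[0,0,0],"roll":0}]'

```text
clock: 19.78
tcp_pos: [0.4345, -0.0906, 0.0157]
orientation: [0.001, -0.029, 1.0, -0.0]
contact_force: [-2.4, 0.8, 13.5]
opening: 0.343
grasp_force: 62.1
```

step_arm --deltas '[{"grip":1,"translation":[0,0,0],"roll":0},{"grip":1,"translation":[0,0,0],"roll":0},{"grip":1,"translation":[0,0,0],"roll":0},{"grip":1,"translation":[0,0,0],"roll":0},{"grip":1,"translation":[0,0,0],"roll":0},{"grip":1,"translation":[0,0,0.3],"roll":0},{"grip":1,"translation":[0,0,0.8],"roll":0},{"grip":1,"translation":[0,0,0.8],"roll":0},{"grip":1,"translation":[0,0,0.8],"roll":0},{"grip":1,"translation":[0,0,0.8],"roll":0},{"grip":1,"translation":[0,0,0.7],"roll":0},{"grip":1,"translation":[0.5,0,0],"roll":0.2}]'

```text
clock: 20.78
tcp_pos: [0.4465, -0.0906, 0.1224]
orientation: [0.002, -0.04, 0.999, -0.001]
contact_force: [0.6, 0.1, 0.1]
opening: 0.999
grasp_force: 0.0
```

step_arm --deltas '[{"grip":1,"translation":[0.9,0.1,0],"roll":0.2},{"grip":1,"translation":[0.9,0.1,0],"roll":0},{"grip":1,"translation":[0.9,0.1,0],"roll":0},{"grip":1,"translation":[0.9,0.1,0],"roll":0},{"grip":1,"translation":[0.9,0.04,0],"roll":0},{"grip":1,"translation":[0.9,0,0],"roll":0},{"grip":1,"translation":[0.9,0,0],"roll":0},{"grip":1,"translation":[0.32,0,0],"roll":0},{"grip":1,"translation":[0,0,0],"roll":0},{"grip":1,"translation":[0,0,0],"roll":0}]'

```text
clock: 21.62
tcp_pos: [0.6104, -0.0789, 0.118]
orientation: [-0.001, -0.05, 0.999, 0.0]
contact_force: [-0.4, 0.7, 0.8]
opening: 0.994
grasp_force: 0.0
```

```bash
python3 - <<'E'
from h import *
c=cam('side');save(c,'s6.png',2.5,(200,120,440,320));s=arm.sense();print(s['tcp_pos'],s['orientation'])
E
```

```text
[ 0.609716   -0.07888072  0.11804757] [-1.25270302e-03 -5.03018008e-02  9.98733232e-01  3.00130619e-04]
```

View pics/s6.png

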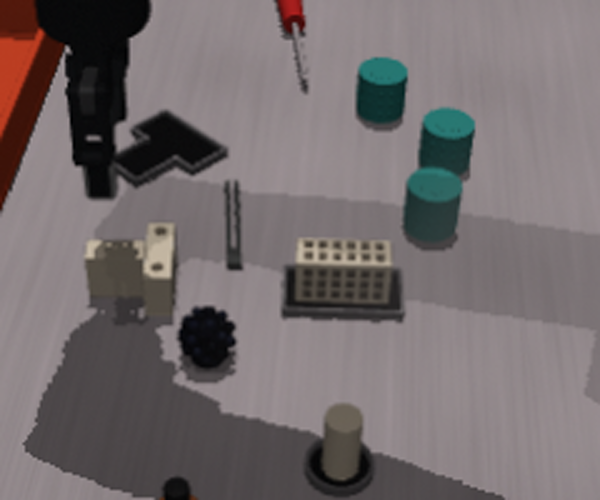

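The brick sits in its tray at crop (343,270). The tee is unmoved at (130,265). Grasping its stem.

step_arm --deltas '[{"grip":1,"translation":[0.1,0,-0.7],"roll":0},{"grip":1,"translation":[0,0,-0.9],"roll":0},{"grip":1,"translation":[0,0,-0.9],"roll":0},{"grip":1,"translation":[0,0,-0.9],"roll":0},{"grip":1,"translation":[0,0,-0.7],"roll":0},{"grip":1,"translation":[0,0,-0.2],"roll":0},{"grip":0,"translation":[0,0,0],"roll":0},{"grip":0,"translation":[0,0,0],"roll":0},{"grip":0,"translation":[0,0,0],"roll":0},{"grip":0,"translation":[0,0,0],"roll":0},{"grip":0,"translation":[0,0,0],"roll":0},{"grip":0,"translation":[0,0,0],"roll":0}]'

```text
clock: 22.67
tcp_pos: [0.6151, -0.0794, 0.0129]
orientation: [0.002, -0.05, 0.999, -0.0]
contact_force: [0.8, -0.6, -0.0]
opening: 0.246
grasp_force: 59.4
```

step_arm --deltas '[{"grip":0,"translation":[0,0,0],"roll":0},{"grip":0,"translation":[0,0,0],"roll":0}]'

```text
clock: 22.83
tcp_pos: [0.6151, -0.0795, 0.0128]
orientation: [0.001, -0.05, 0.999, -0.0]
contact_force: [-0.2, -0.4, 5.4]
opening: 0.246
grasp_force: 60.2
```

step_arm --deltas '[{"grip":0,"translation":[0,0,0.4],"roll":0},{"grip":0,"translation":[0,0,0.8],"roll":0},{"grip":0,"translation":[0,0,0.8],"roll":0},{"grip":0,"translation":[0,0,0.8],"roll":0},{"grip":0,"translation":[0,0,0.8],"roll":0},{"grip":0,"translation":[0,0,0.6],"roll":0},{"grip":0,"translation":[0,0,0.2],"roll":0},{"grip":0,"translation":[0,0,0],"roll":0}]'

```text
clock: 23.5
tcp_pos: [0.6147, -0.0794, 0.1231]
orientation: [0.001, -0.05, 0.999, -0.0]
contact_force: [-0.3, -0.2, -0.7]
opening: 0.248
grasp_force: 59.3
```

step_arm --deltas '[{"grip":0,"translation":[0,-0.4,0],"roll":0.5},{"grip":0,"translation":[0,-0.7,0],"roll":0.8},{"grip":0,"translation":[0,-0.7,0],"roll":0.8},{"grip":0,"translation":[0,-0.7,0],"roll":0.8},{"grip":0,"translation":[0,-0.7,0],"roll":0.8},{"grip":0,"translation":[0,-0.7,0],"roll":0.8},{"grip":0,"translation":[0,-0.7,0],"roll":0.8},{"grip":0,"translation":[0,-0.7,0],"roll":0.8},{"grip":0,"translation":[0,-0.7,0],"roll":0.8},{"grip":0,"translation":[0,-0.6,0],"roll":0.4},{"grip":0,"translation":[0,-0.06,0],"roll":0},{"grip":0,"translation":[0,0,0],"roll":0}]'

```text
clock: 24.5
tcp_pos: [0.6126, -0.2458, 0.1196]
orientation: [-0.001, -0.418, 0.908, 0.001]
contact_force: [0.7, 0.3, -0.8]
opening: 0.243
grasp_force: 59.3
```

```bash
python3 - <<'E'
from h import *
c=cam('side');save(c,'s7.png',2.5,(180,90,420,290));s=arm.sense();print(s['tcp_pos'],s['orientation'],2*np.degrees(np.arctan2(-s['orientation'][1],s['orientation'][2])))
E
```

```text
[ 0.61266306 -0.24498429  0.11984069] [-6.88583722e-04 -4.18451488e-01  9.08237932e-01  1.31820668e-03] 49.473782342443336
```

View pics/s7.png

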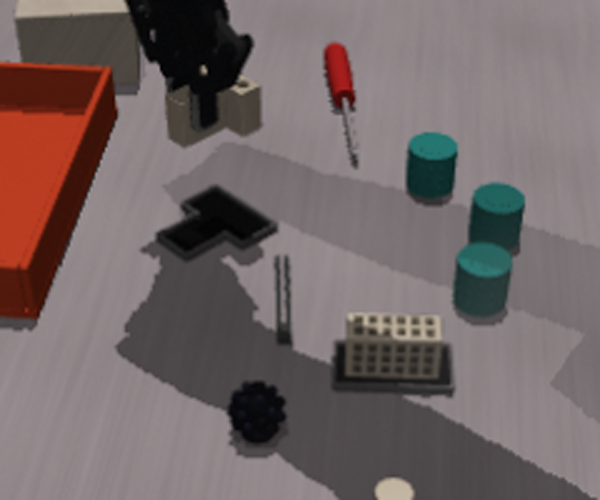

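The tee is held upright at crop (215,108) and its orientation matches its tray at (217,220). Lowering it now.

step_arm --deltas '[{"grip":0,"translation":[0.06,0,-0.6],"roll":0},{"grip":0,"translation":[0.06,0,-0.9],"roll":0},{"grip":0,"translation":[0,0,-0.9],"roll":0},{"grip":0,"translation":[0,0,-0.9],"roll":0},{"grip":0,"translation":[0,0,-0.6],"roll":0},{"grip":0,"translation":[0,0,-0.2],"roll":0},{"grip":0,"translation":[0,0,0],"roll":0},{"grip":0,"translation":[0,0,0],"roll":0}]'

```text
clock: 25.22
tcp_pos: [0.6166, -0.2446, 0.0188]
orientation: [-0.0, -0.419, 0.908, 0.0]
contact_force: [0.1, -0.1, -0.6]
opening: 0.251
grasp_force: 59.3
```

step_arm --deltas '[{"grip":0,"translation":[0,0,-0.06],"roll":0},{"grip":0,"translation":[0,0,0],"roll":0}]'

```text
clock: 25.38
tcp_pos: [0.6172, -0.2455, 0.0179]
orientation: [0.0, -0.419, 0.908, -0.0]
contact_force: [0.1, -0.8, -0.5]
opening: 0.247
grasp_force: 59.3
```

step_arm --deltas '[{"grip":0,"translation":[-0.04,0,-0.08],"roll":0},{"grip":0,"translation":[0,0,0],"roll":0}]'

```text
clock: 25.55
tcp_pos: [0.6162, -0.2459, 0.0159]
orientation: [0.0, -0.419, 0.908, -0.001]
contact_force: [1.2, -0.3, 1.3]
opening: 0.245
grasp_force: 59.5
```

step_arm --deltas '[{"grip":0,"translation":[0,0,-0.04],"roll":0},{"grip":0,"translation":[0,0,0],"roll":0}]'

```text
clock: 25.72
tcp_pos: [0.6163, -0.2459, 0.0159]
orientation: [0.001, -0.419, 0.908, -0.0]
contact_force: [-1.2, 2.0, 6.7]
opening: 0.252
grasp_force: 60.2
```

step_arm --deltas '[{"grip":1,"translation":[0,0,0],"roll":0},{"grip":1,"translation":[0,0,0],"roll":0},{"grip":1,"translation":[0,0,0],"roll":0},{"grip":1,"translation":[0,0,0],"roll":0},{"grip":1,"translation":[0,0,0],"roll":0},{"grip":1,"translation":[0,0,0.3],"roll":0},{"grip":1,"translation":[0,0,0.8],"roll":0},{"grip":1,"translation":[0,0,0.8],"roll":0},{"grip":1,"translation":[0,0,0.9],"roll":0},{"grip":1,"translation":[0,0,1],"roll":0},{"grip":1,"translation":[0,0,1],"roll":0},{"grip":1,"translation":[0,0,1],"roll":0}]'

```text
clock: 26.72
tcp_pos: [0.6155, -0.2455, 0.161]
orientation: [0.0, -0.419, 0.908, -0.0]
contact_force: [0.3, -0.7, 0.7]
opening: 1.004
grasp_force: 0.0
```

step_arm --deltas '[{"grip":1,"translation":[-0.7,-0.6,0],"roll":0},{"grip":1,"translation":[-0.9,-0.6,0],"roll":0},{"grip":1,"translation":[-0.9,-0.6,0],"roll":0},{"grip":1,"translation":[-0.9,-0.6,0],"roll":0},{"grip":1,"translation":[-0.9,-0.6,0],"roll":0},{"grip":1,"translation":[-0.9,-0.6,0],"roll":0},{"grip":1,"translation":[-0.9,-0.6,0],"roll":0},{"grip":1,"translation":[-0.9,-0.6,0],"roll":0},{"grip":1,"translation":[-0.9,-0.6,0],"roll":0},{"grip":1,"translation":[-0.9,-0.6,0],"roll":0},{"grip":1,"translation":[-0.5,-0.3,0],"roll":0},{"grip":1,"translation":[0,0,0],"roll":0}]'

```text
clock: 27.72
tcp_pos: [0.3809, -0.4045, 0.1599]
orientation: [-0.0, -0.417, 0.909, -0.0]
contact_force: [0.5, 0.4, 0.6]
opening: 1.002
grasp_force: 0.0
```

```bash
python3 - <<'E'
from meas import *
c=cam('top');f=c['frame'].astype(int);save(c,'t2.png',1.25)
s=cam('side');save(s,'s8.png',2,(160,100,480,400))
pale=(f[...,1]>112)&(f[...,0]>105)
T=dict(drum=(.615,.2446),column=(.427,.0858),brick=(.4325,-.0895),tee=(.606,-.2573))
for n,t in T.items():
    h=OBJ[n][2]+.003; p=t if n!='tee' else (.6095,-.2535)
    p=proj(c,[[*p,h]])[0]
    r=shape(n,c,contour(pale,*map(float,p)),h)
    print(n,'err mm',((r[0]-t)*1e3).round(1),(r[2]*1e3).round(1),'ang %.1f'%r[3])
E
```

```text
drum err mm [1.8 0.7] [43.5 41.9] ang 45.2
column err mm [ 0.4 -1.7] [23.5 21.5] ang 89.8
brick err mm [ 1.4 -1.9] [71.7 27.3] ang 3.1
tee err mm [ 0.3 -0.9] [66.6 62.6] ang 48.2
```

View pics/t2.png

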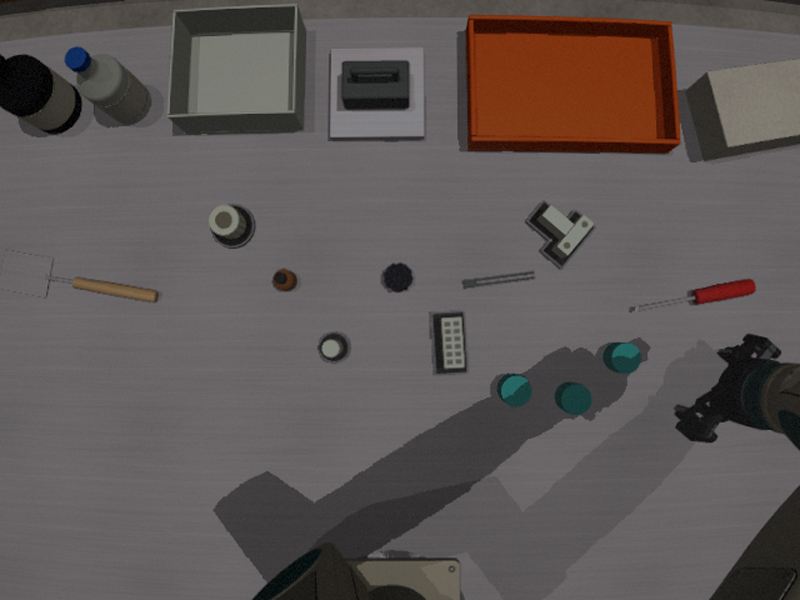

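View pics/s8.png

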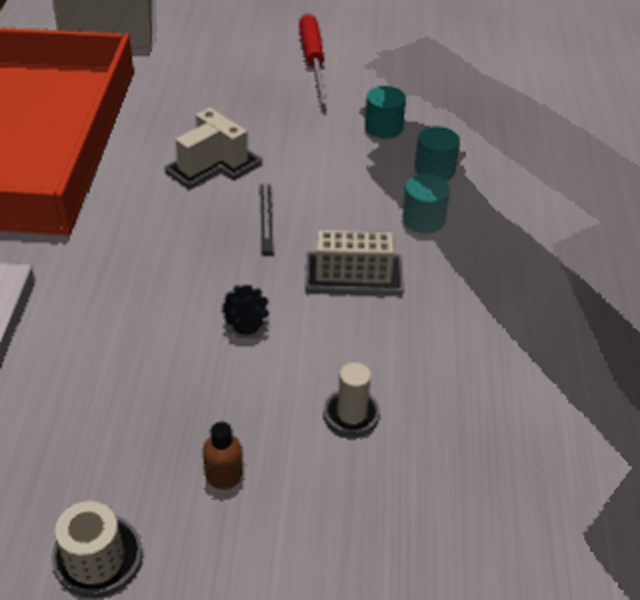

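All four prints are upright and within about 2 mm of their tray centres: drum (228,221), column (331,347), brick (453,342) and tee (567,231) in the top view. The bottle (284,279) and ball (397,277) haven't moved, and the arm is clear of everything.

```bash
python3 -c "
from rig import arm
print(arm.job_done())"
```

```text
the job is handed in; nothing more can be done
None
```

The job is handed in: all four prints are upright in their matching trays, each within about 2.5 mm of centre, the bottle and ball weren't moved, and it took about 28 s of the 115 s allowed.

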